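# Shut the sunken fine-adjust knob of the air control box

### The arm

A 6-joint arm with a two-finger parallel gripper is mounted at the origin on the work surface; the furniture and walls round the work are solid. World frame = base frame: x ahead of the robot, y to its left, z up, the work surface at z = 0. Lengths are in m, angles in rad, forces in N, time in s.
With the tool pointing down it reaches from about 0.225 to 0.875 m from the base axis. Payload 3.4 kg.
Tool frame: the origin (TCP) lies midway between the tips of the shut fingers; the grasp point (between the pads) lies 19 mm behind it (pinch_z is the distance from the TCP to the grasp point, in m); z points along the fingers, y is the line along which they close (so a half turn about z gives the same grasp; the last joint's range is limited). The gripper opens to 85 mm and grips with 20 to 120 N. Pads are 22 mm wide; open, the fingers measure 114 mm over their backs; the gripper's body (76 mm by 85 mm) begins 54 mm behind the grasp point. The pads swing forward as they close: fully open they stand 13 mm farther back than shut.
Start: joints at [1.003, 0.276, 1.505, -0, 1.361, -0.121], TCP at [0.248, 0.519, 0.231] pointing down, gripper open.
Joint ranges: [-2.89, 2.89], [-0.75, 2.08], [0.22, 2.7], [-1.18, 4.32], [0.11, 2.71], [-2.7, 2.7]. Speed limits (rad/s): [2.57, 2.57, 3.14, 3.14, 3.14, 3.14].

### API

Orientations are given as a unit quaternion [w, x, y, z].
In Python, from rig import get_state, get_image, sign_off, pinch_z gives the robot as it stands.
- The arm moves only by the tool send_rows, never from a script. Its argument "steps" is one flat list of numbers, 5 for each row, row after row: the gripper's target within -1 to 1 (fully open at 1, half-way at 0, shut at -1), then the shift along the tool's x, y, z in cm, then the turn about the tool's z in degrees. In form: [gripper, x, y, z, roll, gripper, x, y, z, roll, ...]. A call has 1 to 12 rows; each row shifts and turns the commanded pose from where the row before left it, along the tool's axes as they then stand; what a row does not reach is not made up. A row lasts 1/10 s, in which the tool goes at most 50 mm and 8.59 degrees, less where a joint would pass 70% of its speed; a pose out of reach is approached as far as the arm can. A call is refused whole if a number of a shift passes 5 or a number of a turn 8.59, either way. A call with a gripper value outside its range is refused whole. The fingers move at their own pace and stop on an object; "newtons" is the grip in N (left out, the last holds). Time passes only in rows, so rows that do not move let the fingers close. It gives the time, the measured TCP pose, the force, the opening and the grip force at its end, in the units of the state.
- get_state(): the state, without advancing time (a new reading comes with each control period).
- get_image(name): name is "scene" or "top" or "wrist"; returns a dict with "color" (400x640x3 uint8, red, green, blue), "mtx" (3x3 intrinsics, pixels), "T" (4x4, takes a point from camera to world coordinates); the wrist camera has in their place "mount" (4x4, takes a point from camera to tool coordinates, whose origin is the TCP and whose axes are the flange's). Camera axes: x right, y down, z forward; pixel columns grow to the right and rows downward; lengths in m; the calibration is good to about 2 mm. A picture is of the moment at which its call begins: read the wrist's pose just before it. There is no depth.
- sign_off(): hands the job in; it is judged then, once.
The state is a dict: "clock": time; "qpos": joint angles; "qd": joint speeds; "effort": joint torques, N m; "position": TCP position; "ee_rot": TCP orientation; "contact_force": force on the tool from outside, world axes, zero at the start; "moment": the same for the moment, N m; "width": finger opening in m; "gripper_force": force on a finger pad.
Only numpy, scipy, OpenCV 4.12 (cv2) and the standard library are available. Lean on these libraries where they do the work, as an engineer would, in place of code of your own. Each camera call takes 0.05 s, during which the arm holds its last target. There are 200 camera calls.

### The job

Slide the cover off the well in the air control box, turn the small sunken knob clockwise until it comes up firmly against its stop, without forcing it further, and slide the cover fully shut over it again. Where the stop lies cannot be seen, so feel for it; do not press hard on the box or disturb the things round about.

Things in the scene. Friction and masses are not known exactly. Their poses are not given: they have to be found in the camera images.
- box: grey air control box fixed to the bench, 130 mm along its x, 250 mm along its y, 50 mm high; origin under its centre, z up. On top: two low aluminium guides along y beside the cover (7 mm high) and, at the +y end, a flat round gauge; gauge and scale ticks tell nothing about the stop. At most 30 N may be pressed on it
- well (a point): centre of the mouth of the round well in the box's top, on the knob's axis, 50 mm above the bench, 70 mm from the box's centre toward its -y end; axes as the box. The well is 70 mm wide and 30 mm deep (floor 20 mm above the bench). Fingers 14 mm thick and 22 mm wide fit in if opened to about 24 mm
- knob: black knob in the well: a 34 mm round skirt, its top 26 mm above the bench, and on it an upright grip bar 32 mm along its x, 13 mm along its y, from 26 to 46 mm above the bench; a white line marks the +x half. Origin on the axis, 20 mm above the bench, z up. Clockwise seen from above is turning about -z
- knob_top (a point): centre of the bar's top, 46 mm above the bench. From its start the knob turns freely (0.03 N m) clockwise for 0.4 to 1.4 rad, unlike each time, then meets its stop; one grasp suffices. The stop holds 0.15 N m before it gives at all, then resists 1.5 N m more per rad: stop at 0.22 to 0.30 N m. Grip with 30 N or more
- needle: steel valve needle under the knob, hidden in the box, origin on the knob's axis. Still while the knob turns freely; once the knob is at its stop it is driven down 2 mm for each further rad and stays where it is left. Firmly against the stop: 0.06 to 0.36 mm down (0.2 to 0.42 N m on the knob); more is forced. Too little to see in its measured position, so go by the torque
- cover (a joint): aluminium slide cover, 84x84x4 mm on the box's top; m it has slid toward the box's +y: 0 shut (over the well), 0.085 fully open, the well is wholly clear from 0.077; takes about 2 N and stays where it is left
- cover_tab (a point): top centre of the cover's red finger tab, an upright rib 40 mm along the box's x, 12 mm along its y, 18 mm high above the 4 mm plate (top 72.5 mm above the bench); 32 mm toward +y from the cover's centre; axes as the box
- paste_tin: round red and white paste tin, 67 mm wide, 27 mm high, behind the box; origin under its centre; a bystander to leave alone
- oil_bottle: white squeeze bottle with a red nozzle, 52 mm wide, 166 mm high, standing behind the box; origin under its centre; a bystander to leave alone
- compound_green: polishing bar, green with a tan end, 48x126x42 mm, at the left edge; origin under its centre; a bystander to leave alone
- compound_white: white polishing bar, 46x100x41 mm, at the left edge; origin under its centre; a bystander to leave alone
- brass_disc_07: one of several brass discs, 93 mm wide, 17 mm thick, lying at the right edge; origin under its centre; a bystander to leave alone
- black_wheel: black buffing wheel, 126 mm wide, 35 mm thick, lying at the right edge near the back; origin under its centre; a bystander to leave alone

How it is judged:
By the outcome, as a careful person would: the job done as asked, in the order asked, and still so for the second after the job is handed in, with the robot touching nothing.
It also fails if it takes over 72 s, if anything falls off the work surface, if the arm or the gripper's body presses on something with over 40 N, if the wrist force passes 120 N, or if a joint passes its speed limit or range.

## Working session

There is one attempt and no reset: what is moved stays moved. The work goes in short steps, Python scripts to look and compute and a tool call to move; the robot and the scene stay as the last step left them, time stands still between calls to the robot, and variables do not carry over. Pictures are saved under pics/ and viewed, at most 10 in all, crops included, and the job is handed in when it is done.

Besides the shell and the picture viewer there is one more tool, called after "Emit:" as name(argument=value, ...), one argument or row to a line, values as JSON. send_rows: Moves the arm, as the interface text tells. Its arguments: {"type":"object","properties":{"steps":{"type":"array"},"newtons":{"type":"number"}},"required":["steps"]}

```bash
mkdir -p pics; ls; python3 - <<'E'
from rig import *
import cv2,numpy as np
for n in("top","scene"):
    i=get_image(n);cv2.imwrite(f"pics/{n}0.png",i["color"][:,:,::-1]);np.savez(f"{n}.npz",**i);print(n,i["mtx"].tolist(),np.round(i["T"],4).tolist())
print(get_state(),pinch_z)
print(get_image("wrist")["mount"])
E
```

```text
pics
top [[420.63163823011195, 0.0, 320.86081303778417], [0.0, 420.63163823011195, 199.5181838904349], [0.0, 0.0, 1.0]] [[0.0, -0.9877, 0.1563, 0.4088], [-0.9996, 0.0041, 0.0262, -0.0541], [-0.0265, -0.1563, -0.9874, 1.253], [0.0, 0.0, 0.0, 1.0]]
scene [[449.58098006105877, 0.0, 324.79985381793057], [0.0, 449.58098006105877, 195.78755947529197], [0.0, 0.0, 1.0]] [[0.5454, -0.6457, 0.5344, -0.0825], [-0.8381, -0.4152, 0.3537, -0.4943], [-0.0065, -0.6408, -0.7676, 1.0493], [0.0, 0.0, 0.0, 1.0]]
{'clock': 0.1, 'qpos': array([ 1.00300891e+00,  2.76502804e-01,  1.50600761e+00, -3.60119211e-06,
        1.36071765e+00, -1.21020030e-01]), 'qd': array([ 3.89369934e-05, -9.89130567e-04, -1.88480692e-03, -4.21531144e-04,
        1.04101922e-03, -6.73595234e-04]), 'effort': array([ 2.46463729e-03, -4.17697370e+01, -2.46407425e+01, -2.06524514e-04,
        5.76127495e-03,  8.38425564e-06]), 'position': array([0.24818654, 0.51814732, 0.2305423 ]), 'ee_rot': array([-2.74429289e-04,  2.21530063e-01,  9.75153199e-01, -7.70282399e-04]), 'contact_force': array([0.57247956, 0.18545133, 0.70206431]), 'moment': array([ 0.03654656,  0.00847369, -0.02062576]), 'gripper_force': 0.0, 'width': 0.0855048450336901} 0.0187
[[-6.20283062e-04 -9.49041206e-01 -3.15151398e-01  7.97692769e-02]
 [ 9.99999617e-01 -7.83473682e-04  3.91132596e-04 -1.26785726e-04]
 [-6.18113777e-04 -3.15151035e-01  9.49041329e-01 -1.42098741e-01]
 [ 0.00000000e+00  0.00000000e+00  0.00000000e+00  1.00000000e+00]]
```

View pics/top0.png

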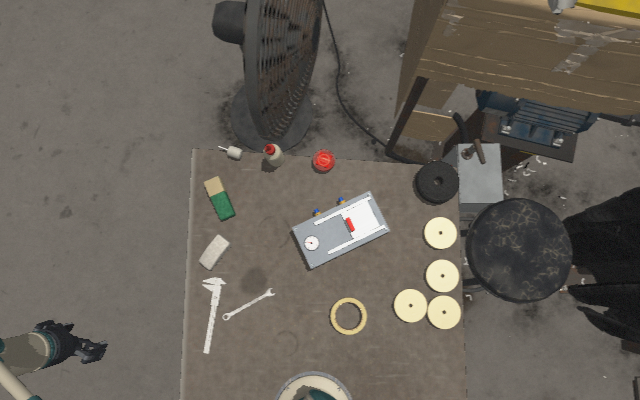

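View pics/scene0.png

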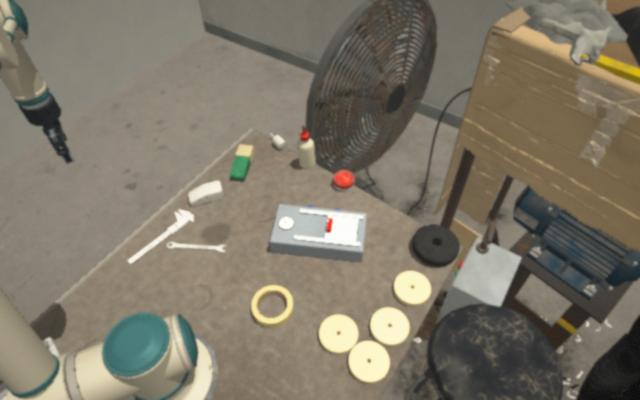

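The top view shows the box with its gauge (+y) end at left, (311,243), the tab near (350,225) and the white cover plate near (365,215). The scene view agrees. I'll enlarge both for corner pixels.

```bash
python3 - <<'E'
import cv2,numpy as np
a=np.load("top.npz")["color"][180:280,280:400,::-1]
b=np.load("scene.npz")["color"][190:270,260:380,::-1]
f=lambda i:cv2.resize(i,None,fx=6.0,fy=6.0,interpolation=cv2.INTER_CUBIC)
o=f(a)
cv2.imwrite("pics/c1.png",o)
E
```

```text
(no output)
```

View pics/c1.png

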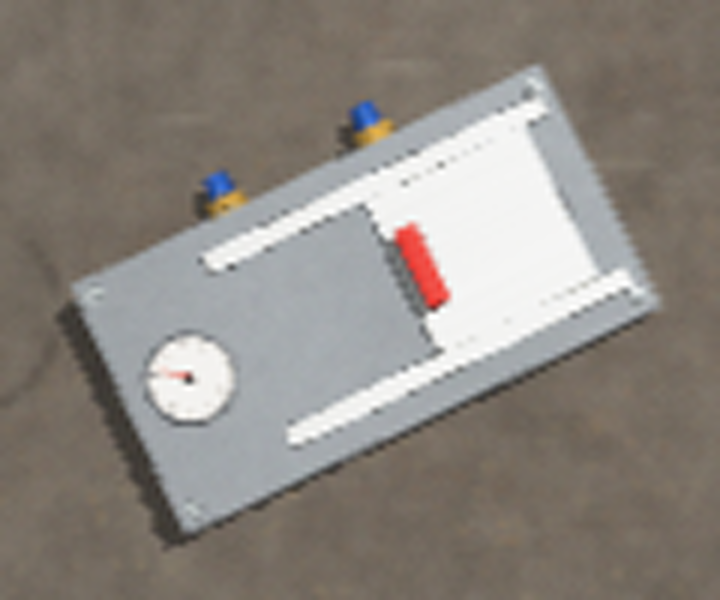

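The crop shows the box-top corners at (75,288), (540,68), (658,302) and (188,532), and the red tab's top centred at (421,266).

```bash
cat > h.py <<'E'
import numpy as np
def ray(uv,z,K,T):
    d=T[:3,:3]@np.linalg.solve(K,[uv[0],uv[1],1.]);o=T[:3,3]
    return (o+d*(z-o[2])/d[2])[:2]
E
python3 - <<'E'
from h import *
i=np.load("top.npz");K,T=i["mtx"],i["T"]
p=lambda u,v,z:ray((u/6+280-.42,v/6+180-.42),z,K,T)
c=np.array([p(*q,.05) for q in((75,288),(540,68),(658,302),(188,532))])
ctr=c.mean(0);y=c[0]-c[1]+c[3]-c[2];y/=np.linalg.norm(y)
x=np.array([y[1],-y[0]])
print(c,ctr,np.linalg.norm(c[0]-c[1]),np.linalg.norm(c[1]-c[2]),"yaw x",np.degrees(np.arctan2(x[1],x[0])))
print("tab",p(421,266,.0725),"exp",ctr+y*(-.07+.032), "well",ctr-.07*y,"y",y)
E
```

```text
[[ 0.51809128  0.06047965]
 [ 0.62397602 -0.16338281]
 [ 0.51075951 -0.21726925]
 [ 0.40284897  0.00591922]] [ 0.51391894 -0.0785633 ] 0.24764082430461984 0.1253863050436296 yaw x 25.558745789225632
tab [ 0.52598679 -0.10403077] exp [ 0.53031352 -0.11284475] well [ 0.54411949 -0.14171334] y [-0.4314363  0.9021434]
```

Emit:
send_rows(
  steps=[0,-3.74,-3.16,0,0,0,-3.74,-3.16,0,0,0,-3.74,-3.16,0,0,0,-3.74,-3.16,0,0,0,-3.74,-3.16,0,0,0,-3.74,-3.16,0,0,0,-3.74,-3.16,0,0,0,-3.74,-3.16,0,0,0,-3.74,-3.16,0,0,0,-3.74,-3.16,0,0,0,-3.74,-3.16,0,0,0,-3.74,-3.16,0,0],
  newtons=40,
)

```text
clock: 1.35
position: [0.4897, -0.0193, 0.2312]
ee_rot: [0.0, 0.222, 0.975, 0.0]
contact_force: [0.4, 0.9, -0.7]
width: 0.0428
gripper_force: 0.0
```

Emit:
send_rows(
  steps=[0,-3.74,-3.16,0,0,0,-3.74,-3.16,0,0,0,0,0,0,8.5,0,0,0,0,8.5,0,0,0,0,8.5,0,0,0,0,8.5,0,0,0,0,8.5,0,0,0,0,8.5,0,0,0,0,8.5,0,0,0,0,8.5,0,0,0,0,8.5,0,0,0,0,8.5],
)

```text
clock: 2.55
position: [0.5293, -0.1066, 0.231]
ee_rot: [-0.0, 0.824, 0.567, -0.0]
contact_force: [0.3, 0.1, 0.1]
width: 0.0427
gripper_force: 0.0
```

Emit:
send_rows(
  steps=[0,0,0,0,8.5,0,0,0,0,8.5,0,0,0,0,8.5,0,0,0,0,8.5,0,0,0,0,8.5,0,0,0,0,0,0,0,0,0,0],
)

```text
clock: 3.25
position: [0.5294, -0.1066, 0.2311]
ee_rot: [-0.0, 0.972, 0.234, -0.0]
contact_force: [-0.8, 0.4, 0.2]
width: 0.0423
gripper_force: 0.0
```

```bash
cat >> h.py <<'E'
from rig import *
import cv2
from scipy.spatial.transform import Rotation as R
def wrist(name):
    s=get_state();i=get_image("wrist")
    q=s["ee_rot"];T=np.eye(4);T[:3,:3]=R.from_quat([*q[1:],q[0]]).as_matrix();T[:3,3]=s["position"]
    T=T@i["mount"];np.savez(name+".npz",color=i["color"],mtx=i["mtx"],T=T)
    cv2.imwrite(f"pics/{name}.png",i["color"][:,:,::-1])
    return s
E
python3 - <<'E'
from h import *
print(wrist("w1"))
E
```

```text
{'clock': 3.25, 'qpos': array([-3.27584774e-01,  2.23610485e-01,  1.57830089e+00,  1.20402288e-04,
        1.34012866e+00,  7.70589126e-01]), 'qd': array([-0.00191666, -0.0003746 , -0.00195062,  0.00168153,  0.00267842,
        0.00648433]), 'effort': array([-1.70844294e-03, -3.82900751e+01, -2.44040287e+01,  1.09289520e-04,
        3.81334597e-03,  3.46457970e-02]), 'position': array([ 0.52940691, -0.10656462,  0.23106999]), 'ee_rot': array([-1.69090104e-04,  9.72211398e-01,  2.34104559e-01, -1.57737205e-04]), 'contact_force': array([-0.84558222,  0.38109467,  0.21380349]), 'moment': array([0.01126341, 0.03353923, 0.03477111]), 'gripper_force': 0.0, 'width': 0.04232819186907732}
```

View pics/w1.png

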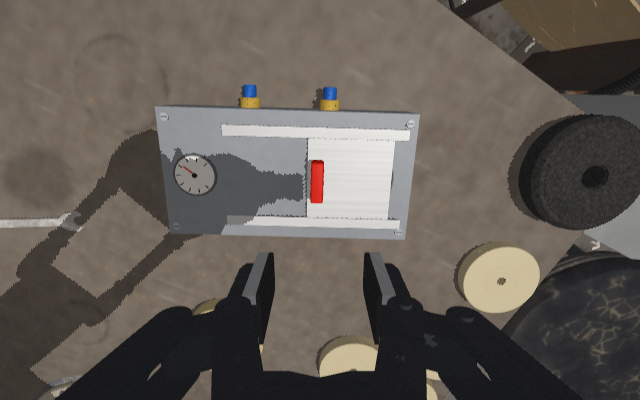

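The wrist view shows the box top with corners about (155,106), (419,114), (405,240) and (168,239). The red tab is at cols 311–323, rows 160–203, and the cover plate spans cols 307–394.

```bash
python3 - <<'E'
from h import *
i=np.load("w1.npz");K,T=i["mtx"],i["T"]
p=lambda u,v,z:ray((u,v),z,K,T)
c=np.array([p(*q,.05) for q in((155,106),(419,114),(405,240),(168,239))])
ctr=c.mean(0);y=c[0]-c[1]+c[3]-c[2];y/=np.linalg.norm(y)
x=np.array([y[1],-y[0]])
print(c,ctr,np.linalg.norm(c[0]-c[1]),np.linalg.norm(c[1]-c[2]),np.linalg.norm(c[3]-c[2]),"yaw x",np.degrees(np.arctan2(x[1],x[0])))
m=cv2.inRange(cv2.cvtColor(i["color"],cv2.COLOR_RGB2HSV),(0,150,60),(8,255,255));m[:,:290]=0;m[:,340:]=0
n,l,s,ce=cv2.connectedComponentsWithStats(m);k=1+s[1:,4].argmax();print(s[k],ce[k])
t=p(*ce[k],.0725)
print("tab",t,"exp",ctr-y*.038,"in box",(t-ctr)@x,(t-ctr)@y,"plate",[((p(*q,.0545)-ctr)@x,(p(*q,.0545)-ctr)@y) for q in((307,178),(394,178))],"well",ctr-.07*y)
E
```

```text
[[ 0.52092359  0.06034991]
 [ 0.62729642 -0.16399676]
 [ 0.51001173 -0.22106826]
 [ 0.39590242  0.00479261]] [ 0.51353354 -0.07998063] 0.2482873476297811 0.13043333558588294 0.2530495361424208 yaw x 26.092585183385882
[311 160  13  43 516] [316.62984496 180.98255814]
tab [ 0.53052595 -0.10494528] exp [ 0.53024681 -0.11410784] in box 0.004280595441008206 -0.0298940242111165 plate [(np.float64(0.002373848399349849), np.float64(-0.02027902325340569)), (np.float64(0.0038220351333560555), np.float64(-0.10632582794389776))] well [ 0.54432115 -0.14284654]
```

Emit:
send_rows(
  steps=[0,0.1,-0.1,4.2,-0.0,0,0,0,4.2,1,0,0,0,4.2,0,0,0,0,3,0,0,0,0,1.3,0,0,0,0,0,0,0,0,0,0,0],
  newtons=30,
)

```text
clock: 4.0
position: [0.5304, -0.1054, 0.0626]
ee_rot: [0.0, 0.974, 0.225, 0.0]
contact_force: [0.2, -0.0, 0.0]
width: 0.0427
gripper_force: 0.0
```

Emit:
send_rows(
  steps=[-1,0,0,0,0,-1,0,0,0,0,-1,0,0,0,0,-1,0,0,0,0,-1,0,0,0,0,-1,0,0,0,0],
)

```text
clock: 4.6
position: [0.5308, -0.1054, 0.0636]
ee_rot: [0.0, 0.975, 0.224, 0.001]
contact_force: [-0.8, 0.5, 6.0]
width: 0.0109
gripper_force: 32.4
```

Emit:
send_rows(
  steps=[-1,0,0,-0.1,0,-1,0,-1,0,0,-1,0,-1,0,0,-1,0,-1,0,0,-1,0,-1,0,0,-1,0,-1,0,0,-1,0,-1,0,0,-1,0,-1,0,0,-1,0,0,0,0,-1,0,0,0,0],
)

```text
clock: 5.6
position: [0.4996, -0.04, 0.0636]
ee_rot: [-0.001, 0.975, 0.224, 0.001]
contact_force: [4.5, 4.4, 2.5]
width: 0.011
gripper_force: 32.0
```

Emit:
send_rows(
  steps=[-1,0,-0.3,0,0,-1,0,-0.3,0,0,-1,0,0,0,0,-1,0,0,0,0],
)

```text
clock: 6.0
position: [0.4976, -0.0357, 0.0637]
ee_rot: [-0.0, 0.975, 0.224, 0.001]
contact_force: [5.3, 2.0, 0.7]
width: 0.0111
gripper_force: 31.8
```

Emit:
send_rows(
  steps=[-1,0.1,-0.3,0,0,-1,0,-0.3,0,0,-1,0,0,0,0,-1,0,0,0,0],
)

```text
clock: 6.4
position: [0.4973, -0.0349, 0.0637]
ee_rot: [0.005, 0.974, 0.226, 0.001]
contact_force: [6.4, -13.9, -2.9]
width: 0.0109
gripper_force: 31.4
```

Emit:
send_rows(
  steps=[0,0,0,0,0,0,0,0,0,0,0,0,0,0,0,0,0,0,-3,0,0,0,0,-4,0,0,0,0,-4,0,0,0,4,-3,0,0,0,4,0,0,0,0,4,0,0,0,0,0,0,0,0,0,0,0,0],
)

```text
clock: 7.5
position: [0.5465, -0.1387, 0.2023]
ee_rot: [-0.001, 0.975, 0.224, -0.001]
contact_force: [-0.7, 0.2, -0.3]
width: 0.0427
gripper_force: 0.0
```

```bash
python3 - <<'E'
from h import *
s=wrist("w2");print(s["position"],s["contact_force"],s["moment"])
E
```

```text
[ 0.54645105 -0.13873477  0.20234908] [-0.73770068  0.22028544 -0.32412364] [-0.00836962  0.01726997  0.01091444]
```

View pics/w2.png

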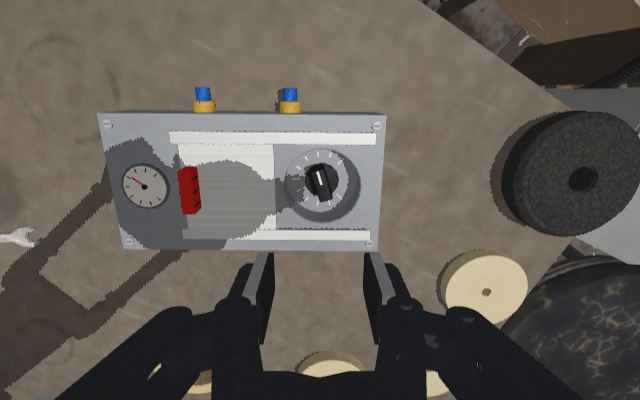

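The cover is fully open (hard stop felt) and the knob is visible at about (320,184), its white line pointing up. I'll enlarge it.

```bash
python3 - <<'E'
from h import *
i=np.load("w2.npz")
cv2.imwrite("pics/c2.png",cv2.resize(i["color"][140:230,270:370,::-1],None,fx=6,fy=6,interpolation=cv2.INTER_CUBIC))
E
```

```text
(no output)
```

View pics/c2.png

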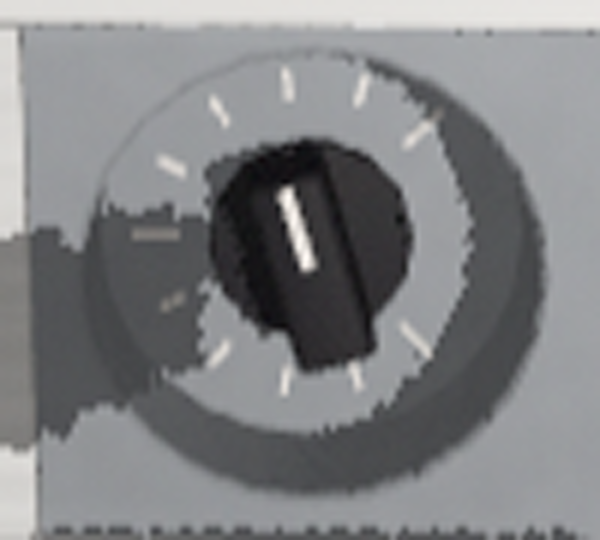

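The crop shows the well mouth spanning crop cols 87–545 and rows 48–495, with the white line on the bar from (308,270) up to (287,187).

```bash
python3 - <<'E'
from h import *
i=np.load("w2.npz");K,T=i["mtx"],i["T"]
p=lambda u,v,z:ray((u/6+270-.42,v/6+140-.42),z,K,T)
L=p(87,272,.05);Rr=p(545,272,.05);U=p(316,48,.05);D=p(316,495,.05)
print("well",(L+Rr)/2,(U+D)/2,np.linalg.norm(L-Rr),np.linalg.norm(U-D))
a,b=p(308,270,.046),p(287,187,.046);d=b-a
print("line",a,b,np.linalg.norm(d),"knob yaw",np.degrees(np.arctan2(d[1],d[0])))
sk=[p(*q,.026) for q in((210,235),(412,235),(310,140),(310,335))];print("skirt",(sk[0]+sk[1])/2,(sk[2]+sk[3])/2, np.linalg.norm(sk[0]-sk[1]))
s=get_state();X=R.from_quat([*s["ee_rot"][1:],s["ee_rot"][0]]).as_matrix();print(np.round(X,3),s["qpos"])
w=np.array([.5475,-.1405,0]);print("to well in tool",X.T@(w-s["position"]))
E
```

```text
well [ 0.54760787 -0.14244183] [ 0.54650467 -0.14299694] 0.0702531082197388 0.07121973122682468
line [ 0.54636519 -0.14171304] [ 0.55683081 -0.13304355] 0.013590044453904443 knob yaw 39.63759549819834
skirt [ 0.54696119 -0.1420426 ] [ 0.54626933 -0.14219943] 0.03330891058933405
[[ 0.9    0.437 -0.003]
 [ 0.437 -0.9    0.002]
 [-0.002 -0.003 -1.   ]] [-3.71506087e-01  2.77824132e-01  1.57556879e+00  7.72452716e-04
  1.29167901e+00  7.47142013e-01]
to well in tool [0.00049519 0.00345227 0.20241793]
```

Emit:
send_rows(
  steps=[-0.42,-0.1,0.32,0,0,-0.42,0,0,0,-6.8,-0.42,0,0,0,-6.9,-0.42,0,0,4.5,0,-0.42,0,0,4.5,0,-0.42,0,0,3,0,-0.42,0,0,0,0,-0.42,0,0,0,0],
  newtons=40,
)

```text
clock: 8.35
position: [0.5479, -0.1417, 0.0837]
ee_rot: [-0.0, 0.941, 0.339, -0.0]
contact_force: [0.2, -0.4, 0.3]
width: 0.0246
gripper_force: 0.0
```

```bash
python3 - <<'E'
from h import *
s=wrist("w3");print(s)
E
```

```text
{'clock': 8.35, 'qpos': array([-3.76064663e-01,  3.82938787e-01,  1.74112479e+00,  1.51517567e-04,
        1.01793775e+00,  5.02471805e-01]), 'qd': array([-0.00446206, -0.02584717, -0.04611376, -0.00091812, -0.00263384,
       -0.00201326]), 'effort': array([ 2.29941151e-02, -4.17792785e+01, -1.87403798e+01, -4.79478913e-04,
        1.29652522e-01, -7.47956892e-05]), 'position': array([ 0.54792964, -0.14168891,  0.08372681]), 'ee_rot': array([-1.83445303e-04,  9.40706192e-01,  3.39222366e-01, -1.10712789e-04]), 'contact_force': array([ 0.21806192, -0.44706167,  0.29748099]), 'moment': array([-0.02447323,  0.03370419,  0.01423786]), 'gripper_force': 0.0, 'width': 0.024593227118622184}
```

View pics/w3.png

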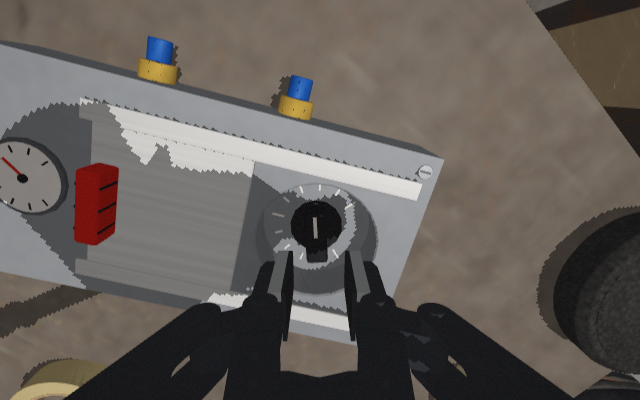

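The knob bar stands at about col 316, centred between the fingers and aligned. I'll descend and grip.

Emit:
send_rows(
  steps=[-0.42,0,-0.1,2,0,-0.42,0,0,2,0,-0.42,0,0,1,0,-0.42,0,0,0.3,0,-0.42,0,0,0,0],
)

```text
clock: 8.9
position: [0.5481, -0.1418, 0.0312]
ee_rot: [0.001, 0.941, 0.339, 0.001]
contact_force: [0.5, -0.1, -0.2]
width: 0.0249
gripper_force: 0.0
```

Emit:
send_rows(
  steps=[-1,0,0,0,0,-1,0,0,0,0,-1,0,0,0,0,-1,0,0,0,0,-1,0,0,0,0],
)

```text
clock: 9.4
position: [0.5473, -0.1405, 0.0316]
ee_rot: [-0.001, 0.941, 0.338, 0.001]
contact_force: [-1.8, 4.4, 6.3]
width: 0.0118
gripper_force: 41.5
```

```bash
cat > m.py <<'E'
from rig import get_state
import numpy as np
s=get_state();np.set_printoptions(precision=4,suppress=True)
q=s["ee_rot"]
print(s["clock"],s["position"],s["contact_force"],s["moment"],s["effort"],s["qpos"][5],s["width"],s["gripper_force"],"yaw",2*np.degrees(np.arctan2(q[2],q[1])))
E
python3 m.py
```

```text
9.4 [ 0.5473 -0.1405  0.0316] [-1.8413  4.384   6.3427] [ 0.7143  0.3113 -0.0344] [ -2.2189 -41.6477 -18.4244  -1.0142  -1.1943  -0.0403] 0.503434378013551 0.011759425907310753 41.50794982910156 yaw 39.56032729077668
```

Emit:
send_rows(
  steps=[-1,0,-0.15,-0.1,0,-1,0,0,0,0,-1,0,0,0,4,-1,0,0,0,4,-1,0,0,0,0,-1,0,0,0,0],
)

```text
clock: 10.0
position: [0.5474, -0.1407, 0.0317]
ee_rot: [0.001, 0.962, 0.273, 0.001]
contact_force: [2.0, 2.3, 0.9]
width: 0.0118
gripper_force: 40.8
```

```bash
python3 m.py
```

```text
10.0 [ 0.5474 -0.1407  0.0317] [1.9812 2.2755 0.8705] [ 0.2218 -0.3644 -0.0566] [ -1.0836 -44.0894 -16.8753  -0.5876   0.4917  -0.0126] 0.6428772897559629 0.011833993530507222 40.81542134284973 yaw 31.67219213515065
```

Emit:
send_rows(
  steps=[-1,0,0,0,4,-1,0,0,0,4,-1,0,0,0,4,-1,0,0,0,0,-1,0,0,0,0],
)

```text
clock: 10.5
position: [0.5476, -0.1413, 0.0317]
ee_rot: [0.001, 0.985, 0.171, 0.001]
contact_force: [2.4, -1.1, 0.3]
width: 0.0118
gripper_force: 40.8
```

```bash
python3 m.py
```

```text
10.5 [ 0.5476 -0.1413  0.0317] [ 2.4013 -1.1003  0.2952] [-0.3149 -0.5455 -0.0812] [  0.1471 -44.103  -15.6498   0.0013   1.2129  -0.0043] 0.8517192276100877 0.011785441089550045 40.76953411102295 yaw 19.72497971131564
```

Emit:
send_rows(
  steps=[-1,0,0,0,2,-1,0,0,0,2,-1,0,0,0,0,-1,0,0,0,0],
)

```text
clock: 10.9
position: [0.5476, -0.1414, 0.0317]
ee_rot: [0.001, 0.991, 0.137, 0.001]
contact_force: [4.3, -2.8, 1.8]
width: 0.0114
gripper_force: 40.8
```

```bash
python3 m.py
```

```text
10.9 [ 0.5476 -0.1414  0.0317] [ 4.3377 -2.8288  1.768 ] [-0.6073 -0.7402  0.0911] [  0.865  -43.9186 -14.597    0.4995   1.7824   0.1397] 0.9218501971113908 0.011378419350008379 40.78043282032013 yaw 15.717478577571589
```

```bash
cat > m2.py <<'E'
from rig import *
import numpy as np
np.set_printoptions(precision=3,suppress=True)
A=[]
for k in range(6):
    s=get_state();q=s["ee_rot"];A.append([s["moment"][2],s["effort"][5],*s["contact_force"],2*np.degrees(np.arctan2(q[2],q[1]))]);get_image("wrist")
A=np.array(A);print(s["clock"],A.mean(0),A.std(0)[:2],A[:,0])
E
python3 m2.py
```

```text
11.15 [ 0.152  0.155  4.238 -3.455  0.784 15.694] [0.038 0.01 ] [0.091 0.171 0.155 0.155 0.213 0.126]
```

Emit:
send_rows(
  steps=[-1,0,0,0,1,-1,0,0,0,0,-1,0,0,0,0],
)

```text
clock: 11.5
position: [0.5476, -0.1415, 0.0317]
ee_rot: [0.001, 0.992, 0.128, 0.001]
contact_force: [3.9, -3.5, 0.8]
width: 0.0118
gripper_force: 40.8
```

```bash
python3 m2.py
```

```text
11.75 [ 0.208  0.174  3.876 -3.32   0.512 14.692] [0.028 0.   ] [0.267 0.186 0.203 0.208 0.179 0.206]
```

Emit:
send_rows(
  steps=[-1,0,0,0,1,-1,0,0,0,1,-1,0,0,0,0,-1,0,0,0,0],
)

```text
clock: 12.2
position: [0.5476, -0.1416, 0.0318]
ee_rot: [0.001, 0.994, 0.111, 0.001]
contact_force: [4.0, -3.5, 0.1]
width: 0.0116
gripper_force: 40.8
```

```bash
python3 m2.py
```

```text
12.45 [ 0.23   0.22   4.557 -3.324  0.199 12.705] [0.026 0.   ] [0.212 0.258 0.235 0.254 0.236 0.182]
```

One more degree for margin.

Emit:
send_rows(
  steps=[-1,0,0,0,1,-1,0,0,0,0,-1,0,0,0,0],
)

```text
clock: 12.8
position: [0.5477, -0.1416, 0.0318]
ee_rot: [0.001, 0.995, 0.102, 0.001]
contact_force: [4.4, -3.8, -0.8]
width: 0.0121
gripper_force: 40.8
```

```bash
python3 m2.py
```

```text
13.05 [ 0.23   0.247  4.114 -3.663  0.249 11.714] [0.037 0.001] [0.232 0.183 0.25  0.281 0.181 0.254]
```

Emit:
send_rows(
  steps=[-0.42,0,0,0,0,-0.42,0,0,0,0,-0.42,0,0,0,0,-0.42,0,0,-1,0,-0.42,0,0,-3,0,-0.42,0,0,-4,0,-0.42,0,0,-4,0,0,0,0,0,-6.9,0,0,0,0,-6.9,0,0,-4,0,0,0,0,-4,0,0,0,0,-3.8,0,0],
)

```text
clock: 14.3
position: [0.4945, -0.0326, 0.1518]
ee_rot: [-0.0, 0.976, 0.219, -0.0]
contact_force: [-0.3, 0.1, 0.4]
width: 0.043
gripper_force: 0.0
```

Emit:
send_rows(
  steps=[0,0,0,0,0,0,0,0,0,0],
)

```text
clock: 14.5
position: [0.4955, -0.0332, 0.1521]
ee_rot: [0.0, 0.975, 0.221, 0.0]
contact_force: [0.3, 0.2, -0.9]
width: 0.0427
gripper_force: 0.0
```

```bash
python3 - <<'E'
from h import *
wrist("w4")
i=np.load("w4.npz");K,T=i["mtx"],i["T"]
m=cv2.inRange(cv2.cvtColor(i["color"],cv2.COLOR_RGB2HSV),(0,150,60),(8,255,255))
n,l,s,ce=cv2.connectedComponentsWithStats(m);k=1+s[1:,4].argmax();print(s[k],ce[k],ray(ce[k],.0725,K,T))
E
python3 m.py
```

```text
[314 182  17  56 888] [321.7972973  209.53828829] [ 0.49862052 -0.03536428]
14.55 [ 0.4961 -0.034   0.152 ] [ 0.6323  0.9416 -0.1637] [0.0038 0.0032 0.0171] [  0.644  -35.9638 -21.3521   0.0531   0.0992   0.001 ] 0.918711978224061 0.04280921054094325 0.0 yaw 25.44977827037175
```

View pics/w4.png

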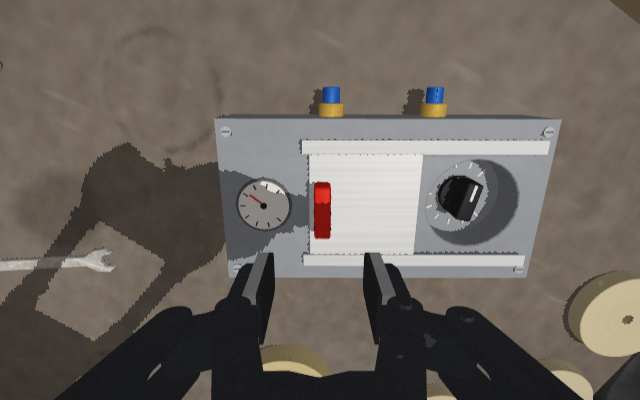

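The cover is open, and the knob has turned clockwise (white line now at upper right, about (472,195)). The tab is at (322,210), between the fingers. Grasp and shut.

Emit:
send_rows(
  steps=[0,0.1,0.1,4,0,0,0,0,3,0,0,0,0,1.9,0,0,0,0,0,0,-1,0,0,0,0,-1,0,0,0,0,-1,0,0,0,0,-1,0,0,0,0,-1,0,0,0,0,-1,0,0,-0.1,0],
  newtons=30,
)

```text
clock: 15.55
position: [0.4983, -0.0346, 0.0637]
ee_rot: [0.001, 0.976, 0.22, 0.001]
contact_force: [3.2, -1.3, -6.8]
width: 0.011
gripper_force: 31.3
```

Emit:
send_rows(
  steps=[-1,0,1,0,0,-1,0,1,0,0,-1,0,1,0,0,-1,0,1,0,0,-1,0,1,0,0,-1,0,1,0,0,-1,0,1,0,0,-1,0,0.7,0,0,-1,0,0,0,0,-1,0,0,0,0],
)

```text
clock: 16.55
position: [0.5318, -0.1053, 0.0636]
ee_rot: [0.001, 0.976, 0.22, 0.001]
contact_force: [5.8, 0.8, 1.5]
width: 0.0111
gripper_force: 32.3
```

Emit:
send_rows(
  steps=[-1,0.05,0.3,0,0,-1,0,0.3,0,0,-1,0,0,0,0,-1,0,0,0,0],
)

```text
clock: 16.95
position: [0.5337, -0.1091, 0.0636]
ee_rot: [0.0, 0.976, 0.22, 0.001]
contact_force: [4.0, 3.0, 5.4]
width: 0.0107
gripper_force: 32.6
```

Emit:
send_rows(
  steps=[-1,0,0.2,0,0,-1,0,0,0,0,-1,0,0,0,0],
)

```text
clock: 17.25
position: [0.5344, -0.1107, 0.0636]
ee_rot: [0.0, 0.976, 0.22, 0.001]
contact_force: [4.6, 2.1, 5.0]
width: 0.0109
gripper_force: 32.7
```

Emit:
send_rows(
  steps=[-1,0,0.2,0,0,-1,0,0,0,0,-1,0,0,0,0],
)

```text
clock: 17.55
position: [0.5347, -0.1115, 0.0636]
ee_rot: [-0.001, 0.976, 0.22, 0.0]
contact_force: [3.6, 5.0, 6.5]
width: 0.011
gripper_force: 32.8
```

Emit:
send_rows(
  steps=[-1,0,0.15,0,0,-1,0,0,0,0,-1,0,0,0,0],
)

```text
clock: 17.85
position: [0.5348, -0.1116, 0.0636]
ee_rot: [-0.002, 0.976, 0.219, -0.0]
contact_force: [2.6, 8.4, 8.7]
width: 0.0108
gripper_force: 33.0
```

Emit:
send_rows(
  steps=[0,0,0,0,0,0,0,0,0,0,0,0,0,0,0,0,0,0,-2,0,0,0,0,-4,0,0,0,0,-4,0,0,0,0,-4,0,0,0,0,0,0,0,0,0,0,0],
)

```text
clock: 18.75
position: [0.5352, -0.1145, 0.2037]
ee_rot: [0.0, 0.976, 0.22, 0.0]
contact_force: [0.6, -0.6, 0.1]
width: 0.0427
gripper_force: 0.0
```

```bash
python3 - <<'E'
from h import *
wrist("w5")
E
python3 m.py
```

```text
18.8 [ 0.5344 -0.1141  0.2023] [ 0.6747  0.1473 -0.7803] [-0.031  -0.0211  0.0307] [  0.0105 -40.7972 -24.7947  -0.0074  -0.0531   0.0001] 0.7904819199842272 0.04264630268369773 0.0 yaw 25.386207468118048
```

View pics/w5.png

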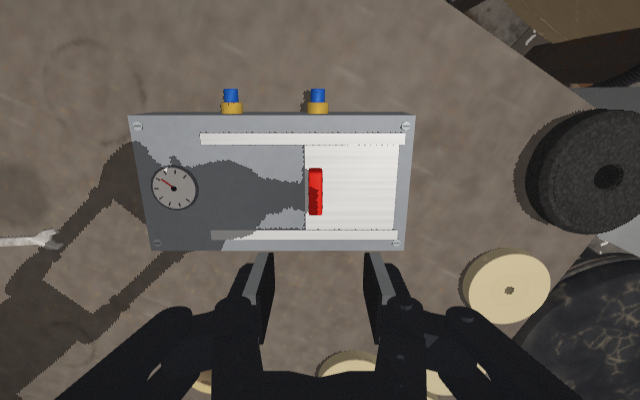

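The cover plate now reaches the −y end (cols 304–400) with the tab at (315,191), so the well is covered and the gripper is clear.

```bash
python3 -c "from rig import *;print(sign_off())"
```

```text
the job is handed in; nothing more can be done
None
```

I slid the cover open, turned the knob clockwise about 28° to its stop (roughly 0.24 N m, within the 0.22–0.30 target), slid the cover back until it met its end stop, and handed the job in at about 19 s; no verdict came back.

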